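# Release the latched key of the channel selector

## Task

One of the four identical keys on the grey channel selector is latched down, sitting slightly lower than the others: under a light tap it feels hard, while a free key gives and springs back. Find it, press it with your fingertips until it unlatches, then let go so that it comes up level with the others. Only tap the other keys lightly, never pressing one most of the way in, and do not move or pick up the things standing around.

Things in the scene. Friction and masses are not known exactly. Their poses are not given: they have to be found in the camera images.
- selector: Grey channel-selector box, fixed to the desk, 85 x 196 x 45 mm (x, y, z), with four short brass ports on its back (+x) side. Origin: centre of its underside, on the desk; y runs along the row of keys, z up. Four keys in black 3 mm frames stand on its top in one row, 42 mm from centre to centre; free key tops stand 16 mm above the housing.
- top_a (a point): Centre of the top of the key of joint key_a when that key stands up (free); off-white cap, 28 mm across the row by 24 mm along it, flat top; which key stands where in the row varies. Fixed to the housing, 61 mm above the desk; it does not move with the key. The top of the latched key lies 4 mm below its point. The axes are those of the housing: x across the row, y along the row.
- key_a (a joint): Key a. Value in m: how far it has gone DOWN from where it stood at the start; all four read about 0 at the start, free or latched. Free: 0 to +0.008; gives from about 1.5 N, 2 mm per further newton, springs back. Latched: -0.004 (released, up) to +0.004 (stop); hard up to about 3.5 N; about 3 mm further down (about 6 N) it unlatches, and rises to -0.004 when let go.
- top_b (a point): Centre of the top of the key of joint key_b when that key stands up (free); off-white cap, 28 mm across the row by 24 mm along it, flat top; which key stands where in the row varies. Fixed to the housing, 61 mm above the desk; it does not move with the key. The top of the latched key lies 4 mm below its point. The axes are those of the housing: x across the row, y along the row.
- key_b (a joint): Key b. Value in m: how far it has gone DOWN from where it stood at the start; all four read about 0 at the start, free or latched. Free: 0 to +0.008; gives from about 1.5 N, 2 mm per further newton, springs back. Latched: -0.004 (released, up) to +0.004 (stop); hard up to about 3.5 N; about 3 mm further down (about 6 N) it unlatches, and rises to -0.004 when let go.
- top_c (a point): Centre of the top of the key of joint key_c when that key stands up (free); off-white cap, 28 mm across the row by 24 mm along it, flat top; which key stands where in the row varies. Fixed to the housing, 61 mm above the desk; it does not move with the key. The top of the latched key lies 4 mm below its point. The axes are those of the housing: x across the row, y along the row.
- key_c (a joint): Key c. Value in m: how far it has gone DOWN from where it stood at the start; all four read about 0 at the start, free or latched. Free: 0 to +0.008; gives from about 1.5 N, 2 mm per further newton, springs back. Latched: -0.004 (released, up) to +0.004 (stop); hard up to about 3.5 N; about 3 mm further down (about 6 N) it unlatches, and rises to -0.004 when let go.
- top_d (a point): Centre of the top of the key of joint key_d when that key stands up (free); off-white cap, 28 mm across the row by 24 mm along it, flat top; which key stands where in the row varies. Fixed to the housing, 61 mm above the desk; it does not move with the key. The top of the latched key lies 4 mm below its point. The axes are those of the housing: x across the row, y along the row.
- key_d (a joint): Key d. Value in m: how far it has gone DOWN from where it stood at the start; all four read about 0 at the start, free or latched. Free: 0 to +0.008; gives from about 1.5 N, 2 mm per further newton, springs back. Latched: -0.004 (released, up) to +0.004 (stop); hard up to about 3.5 N; about 3 mm further down (about 6 N) it unlatches, and rises to -0.004 when let go.
- mouse: Bystander: black computer mouse, 110 x 58 x 38 mm, loose, near the +y end of the selector. Origin at the centre of its underside.
- beaker: Bystander: small clear beaker, 47 mm wide, 58 mm high, loose, behind the selector near its -y end. Origin at the centre of its underside.
- carton: Bystander: small carton, 50 x 55 x 38 mm, loose, near the -y end of the selector. Origin at the centre of its underside.
There are look-alikes about, which are no part of the job. Leave any green or red look-alike of the part that bears top_c alone.

How it is judged:
On the way:
1. a key is pressed firmly with the fingertips ((contact force between the fingers and key_a above 4.6 N or contact force between the fingers and key_b above 4.6 N or contact force between the fingers and key_c above 4.6 N or contact force between the fingers and key_d above 4.6 N)).
At the end, for the whole second after the job is handed in: The key that was latched has been pressed, has unlatched and stands up again, level with the others within 1 mm; the other three keys stand up too; the mouse, beaker and carton are within 20 mm of where they stood (value of joint any of key_a, key_b, key_c, key_d below -0.003 m and value of joint each of key_a, key_b, key_c, key_d below 0.001 m and velocity of joint each of key_a, key_b, key_c, key_d below 0.01 m/s and distance of each of mouse, beaker, carton from where it was at the start of the episode below 0.02 m); the robot touches nothing.
It fails at once if a free key is pressed in beyond 6 mm of its 8 mm travel (value of joint any of key_a, key_b, key_c, key_d above 0.006 m).
It fails at once if the mouse, beaker or carton is moved more than 20 mm or lifted (distance of any of mouse, beaker, carton from where it was at the start of the episode above 0.02 m or height (world z) of any of mouse, beaker, carton above 0.01 m).
It fails at once if the selector is struck or leant on with more than 40 N (contact force between the arm and selector above 40 N).
It also fails if it takes over 48 s, if anything falls off the work surface, if the arm or the gripper's body presses on something with over 40 N, if the wrist force passes 120 N, or if a joint passes its speed limit or range.

## Robot

A 6-joint arm with a two-finger parallel gripper is mounted at the origin on a cart in front of the work surface, level with it; the furniture and walls round the work are solid. World frame = base frame: x ahead of the robot, y to its left, z up, the work surface at z = 0. Lengths are in m, angles in rad, forces in N, time in s.
With the tool pointing down it reaches from about 0.25 to 0.775 m from the base axis. Payload 4 kg.
Tool frame: the origin (TCP) lies on the centre line of the jaws, within the pads' length; the fingertips stand 14 mm ahead of it and the grasp point (between the pads) lies 5 mm behind it; z points along the fingers, y is the line along which they close (so a half turn about z gives the same grasp; the last joint's range is limited). The gripper opens to 94 mm and grips with 3 to 60 N. Pads are 16 mm wide; open, the fingers measure 119 mm over their backs; the gripper's body (75 mm by 177 mm) begins 78 mm behind the grasp point.
Start: joints at [-1.246, 0.087, 1.371, -0, 1.684, -0.103], TCP at [0.228, -0.5, 0.22] pointing down, gripper open.
Joint ranges: [-3.1, 3.1], [-0.76, 2.03], [0.27, 2.55], [-1.08, 4.22], [0.17, 2.65], [-2.57, 2.57]. Speed limits (rad/s): [2.79, 2.79, 3.14, 3.14, 3.14, 3.14].

## Interface

Orientations are given as a 3x3 rotation matrix whose columns are the frame's x, y, z axes.
In Python, from station import robot, imaging, ticket gives the robot as it stands.
- The arm moves only by the shell command python3 -m pendant 'ROWS'. ROWS is JSON, a list of rows, each a list of 3 entries, a list of its own where there are three numbers: the opening, from -1 (shut) to 1 (fully open), then the shift along the tool's x, y, z in cm, then the turn about the tool's z in rad. A call has 1 to 12 rows; each row shifts and turns the commanded pose from where the row before left it, along the tool's axes as they then stand; what a row does not reach is not made up. A row lasts 1/12 s, in which the tool goes at most 41.7 mm and 7.16 degrees, less where a joint would pass 70% of its speed; a pose out of reach is approached as far as the arm can. A call is refused whole if a number of a shift passes 4.17 or a number of a turn 0.125, either way. A call with a gripper value outside its range is refused whole. The fingers move at their own pace and stop on an object; the grip force is fixed at half the most. Time passes only in rows, so rows that do not move let the fingers close. It gives the time, the measured TCP pose, the force, the opening and the grip force at its end, in the units of the state.
- robot.state(): the state, without advancing time (a new reading comes with each control period).
- imaging.read_camera(name): name is "side" or "top"; returns (picture, depth): 420x560x3 uint8, blue, green, red; 420x560 float32, m along the optical axis (not along the pixel's ray), 0 where there is no reading.
- imaging.calibration(name): a dict with "camera_matrix" (3x3 intrinsics, pixels), "view" (4x4, takes a point from world to camera coordinates). Camera axes: x right, y up, looking along -z (the intrinsics and any distortion apply to the point x, -y, -z); pixel columns grow to the right and rows downward; lengths in m; the calibration is good to about 2 mm. A picture is of the moment at which its call begins. calibration takes no time and is no camera call.
- ticket.hand_in(): hands the job in; it is judged then, once.
The state is a dict: "time_s": time; "joint_positions": joint angles; "joint_velocities": joint speeds; "joint_efforts": joint torques, N m; "tcp_pos": TCP position; "orientation": TCP orientation; "force": force on the tool from outside, world axes, zero at the start; "torque": the same for the moment, N m; "gripper_width": opening from 0.0 (shut) to 1.0 (fully open); "finger_force": force on a finger pad.
Only numpy, scipy, OpenCV 4.12 (cv2) and the standard library are available. Lean on these libraries where they do the work, as an engineer would, in place of code of your own. Each camera call takes 0.05 s, during which the arm holds its last target. There are 200 camera calls.

## Working session

There is one attempt and no reset: what is moved stays moved. The work goes in short steps, Python scripts to look and compute and a shell command to move; the robot and the scene stay as the last step left them, time stands still between calls to the robot, and variables do not carry over. Pictures are saved under pics/ and viewed, at most 10 in all, crops included, and the job is handed in when it is done.

```bash
mkdir -p pics; cat > h.py <<'E'
import numpy as np, cv2
from station import robot, imaging, ticket
def cloud(name):
    im,d=imaging.read_camera(name); c=imaging.calibration(name)
    K=np.array(c["camera_matrix"]); V=np.array(c["view"])
    v,u=np.mgrid[:420,:560]
    x=(u-K[0,2])/K[0,0]*d; y=(v-K[1,2])/K[1,1]*d
    P=np.stack([x,-y,-d,np.ones_like(d)],-1)@np.linalg.inv(V).T
    P=P[...,:3].copy(); P[d==0]=np.nan
    return im,P
E
python3 - <<'E'
from h import *
print({k:v for k,v in imaging.calibration("top").items()}); 
for n in("top","side"):
    im,P=cloud(n); cv2.imwrite(f"pics/{n}0.png",im); np.save(n,P); np.save(n+"im",im)
print(robot.state())
E
```

```text
{'camera_matrix': array([[449.66608515,   0.        , 278.89158917],
       [  0.        , 449.66608515, 214.3231757 ],
       [  0.        ,   0.        ,   1.        ]]), 'view': array([[ 0.0241783 , -0.9995881 ,  0.01546077,  0.0076806 ],
       [ 0.98842146,  0.02621978,  0.1494508 , -0.55500961],
       [-0.14979462,  0.01166829,  0.98864828, -0.85704178],
       [ 0.        ,  0.        ,  0.        ,  1.        ]])}
{'time_s': 0.1, 'joint_positions': array([-1.24608516e+00,  8.78685420e-02,  1.37207226e+00, -1.10673576e-05,
        1.68360440e+00, -1.03131388e-01]), 'joint_velocities': array([ 0.00031076, -0.0007818 , -0.00396723, -0.00205084, -0.00088954,
       -0.00180189]), 'joint_efforts': array([ 2.53197650e-03, -3.41253626e+01, -3.03301013e+01,  7.21906219e-02,
        3.04615754e-02, -1.06202287e-04]), 'tcp_pos': array([ 0.22802885, -0.49999653,  0.21844372]), 'orientation': array([[ 9.09863582e-01,  4.14907051e-01, -6.33353411e-04],
       [ 4.14907490e-01, -9.09861727e-01,  1.84700451e-03],
       [ 1.90071166e-04, -1.94330522e-03, -9.99998094e-01]]), 'force': array([0.25706497, 0.54903171, 0.20458386]), 'torque': array([ 0.00398407,  0.05727626, -0.0194881 ]), 'finger_force': 0.0, 'gripper_width': 1.0014754713435756}
```

View pics/top0.png

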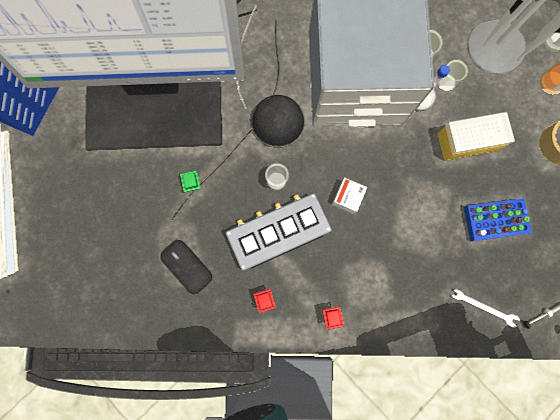

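View pics/side0.png

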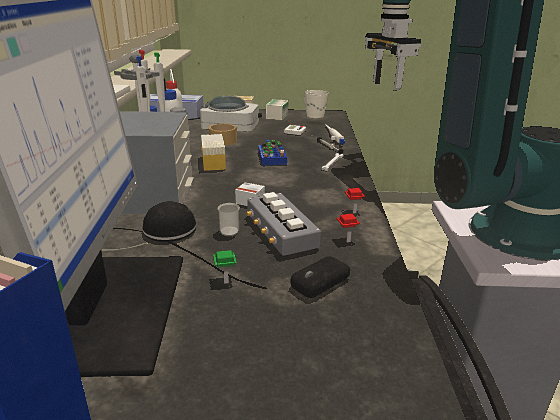

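The top view shows the selector at about (278,232), with white keys at about (250,243), (270,235), (289,226) and (308,217). The things that could be mistaken for keys are the green cap (190,181) and the red caps (263,300) and (333,318); I'll leave those alone. The mouse is at (187,266), the beaker at (277,177) and the carton at (349,195). Next I'll measure the key positions and heights, and make one close crop.

```bash
python3 - <<'E'
from h import *
P=np.load("top.npy"); im=np.load("topim.npy")
m=(im.min(2)>190)&(P[...,2]>.03)&(P[...,2]<.09); m[:185]=0;m[275:]=0;m[:,:225]=0;m[:,330:]=0
n,l,s,c=cv2.connectedComponentsWithStats(m.astype(np.uint8))
C=[]
for i in range(1,n):
    if s[i,4]>60:
        q=P[l==i]; C.append(np.nanmedian(q,0)); print(c[i].round(1),s[i,4],q.shape,C[-1].round(4),np.nanstd(q[:,2]).round(4),np.nanmean(q[:,2]).round(4))
C=np.array(C); 
r=np.linalg.svd(C[:,:2]-C[:,:2].mean(0))[2][0]; print("row dir",r,"yaw of y axis",np.degrees(np.arctan2(*r[::-1])),C.mean(0))
for nm,(u,v) in dict(mouse=(187,266),beaker=(277,177),carton=(349,195),red1=(263,300)).items(): print(nm,P[v,u].round(3))
cv2.imwrite("pics/crop.png",cv2.resize(im[170:280,215:345],None,fx=6,fy=5.4,interpolation=cv2.INTER_CUBIC)[:594,:780])
# side heights
P=np.load("side.npy"); im=np.load("sideim.npy")
m=(im.min(2)>170)&(P[...,2]>.048)&(P[...,2]<.08)
Q=P[m]
for c in C:
    q=Q[np.hypot(*(Q[:,:2]-c[:2]).T)<.014]; print(len(q),np.nanmedian(q,0).round(4) if len(q) else 0)
E
```

```text
[278.2 231.7] 2348 (2348, 3) [0.519  0.0221 0.0454] 0.0016 0.0454
[307.9 217.1] 171 (171, 3) [ 0.5479 -0.0349  0.0615] 0.0032 0.0609
[288.3 225.9] 175 (175, 3) [0.5291 0.0036 0.0608] 0.0033 0.0605
[268.7 234.5] 175 (175, 3) [0.5111 0.0405 0.0614] 0.0031 0.0609
[249.  243.4] 178 (178, 3) [0.494  0.0786 0.0578] 0.0033 0.057
row dir [ 0.43013907 -0.90276264] yaw of y axis -64.52361397852849 [0.52021719 0.02195527 0.05737597]
mouse [0.448 0.201 0.031]
beaker [0.639 0.027 0.006]
carton [ 0.599 -0.12   0.036]
red1 [0.386 0.048 0.056]
13 [0.5236 0.0138 0.0599]
40 [ 0.547  -0.0323  0.0603]
49 [0.5284 0.0066 0.0603]
46 [0.5106 0.0432 0.0607]
52 [0.4941 0.0808 0.0567]
```

View pics/crop.png

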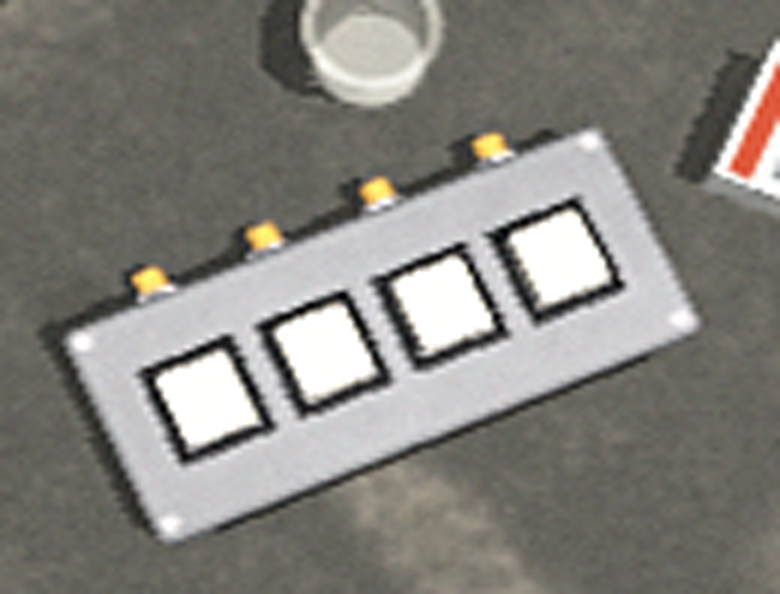

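The leftmost key in the top view, at world (0.494, 0.080), is 4 mm lower than the others in both cameras, so it is probably the latched one. I'll move above it with the fingers shut.

```bash
python3 -m pendant '[[-1,[2.4,-2.08,0],0],[-1,[2.4,-2.08,0],0],[-1,[2.4,-2.08,0],0],[-1,[2.4,-2.08,0],0],[-1,[2.4,-2.08,0],0],[-1,[2.4,-2.08,0],0],[-1,[2.4,-2.08,0],0],[-1,[2.4,-2.08,0],0],[-1,[2.4,-2.08,0],0],[-1,[2.4,-2.08,0],0],[-1,[2.4,-2.08,0],0],[-1,[2.4,-2.08,0],0]]'
python3 -m pendant '[[-1,[2.4,-2.08,0],0],[-1,[2.4,-2.08,0],0],[-1,[2.4,-2.08,0],0],[-1,[2.4,-2.08,0],0],[-1,[2.4,-2.08,0],0],[-1,[2.4,-2.08,0],0],[-1,[2.4,-2.08,0],0],[-1,[2.4,-2.08,0],0],[-1,[0,0,0],-0.12],[-1,[0,0,0],-0.12],[-1,[0,0,0],-0.12],[-1,[0,0,0],-0.12]]'
python3 -m pendant '[[-1,[0,0,0],-0.12],[-1,[0,0,0],-0.12],[-1,[0,0,0],-0.12],[-1,[0,0,0],-0.12],[-1,[0,0,0],-0.12],[-1,[0,0,0],-0.12],[-1,[0,0,0],-0.12],[-1,[0,0,0],-0.12],[-1,[0,0,0],-0.12],[-1,[0,0,0],0],[-1,[0,0,0],0]]'
python3 - <<'E'
from h import *
s=robot.state(); R=s["orientation"]; print(s["time_s"],s["tcp_pos"],R,s["force"],s["gripper_width"],s["joint_positions"])
print("tool shift cm",R.T@(np.array([.494,.0795,.12])-s["tcp_pos"])*100)
E
```

```text
time_s: 1.1
tcp_pos: [0.3867, -0.1522, 0.2191]
orientation: [[0.91, 0.415, -0.0], [0.415, -0.91, 0.0], [-0.0, -0.0, -1.0]]
force: [0.3, -0.7, 0.5]
gripper_width: 0.191
finger_force: 0.0
time_s: 2.1
tcp_pos: [0.492, 0.0776, 0.2187]
orientation: [[0.61, 0.792, -0.002], [0.792, -0.61, -0.0], [-0.001, -0.001, -1.0]]
force: [-0.7, 0.1, 0.1]
gripper_width: 0.004
finger_force: 0.0
time_s: 3.02
tcp_pos: [0.4921, 0.0772, 0.219]
orientation: [[-0.402, 0.916, -0.001], [0.916, 0.402, -0.0], [0.0, -0.001, -1.0]]
force: [-1.1, 0.8, 0.5]
gripper_width: 0.001
finger_force: 0.0
3.0167 [0.49210977 0.07719574 0.21899163] [[-4.02225722e-01  9.15540123e-01 -8.66730430e-04]
 [ 9.15540498e-01  4.02225788e-01 -1.04603793e-04]
 [ 2.52852360e-04 -8.35601146e-04 -9.99999619e-01]] [-1.13929746  0.7925639   0.48690655] 0.0008841086492790245 [ 4.17739569e-02 -2.80333208e-02  1.48995783e+00 -6.87297592e-05
  1.68053849e+00 -3.72180259e-01]
tool shift cm [0.13243132 0.27401277 9.89897126]
```

```bash
python3 -m pendant '[[-1,[0.13,0.27,2],-0.03],[-1,[0,0,2],0],[-1,[0,0,2],0],[-1,[0,0,2],0],[-1,[0,0,2],0],[-1,[0,0,2],0],[-1,[0,0,1],0],[-1,[0,0,0.5],0],[-1,[0,0,0],0],[-1,[0,0,0],0],[-1,[0,0,0],0]]'
python3 - <<'E'
from h import *
s=robot.state(); print(s["tcp_pos"],s["force"])
im,P=cloud("top"); a=im[170:280,215:345]
im2,_=cloud("side"); b=im2[170:260,220:350]
cv2.imwrite("pics/near.png",np.vstack([cv2.resize(a,(520,300)),cv2.resize(b,(520,300))]))
E
```

```text
time_s: 3.93
tcp_pos: [0.4953, 0.0795, 0.086]
orientation: [[-0.432, 0.902, 0.003], [0.902, 0.432, 0.0], [-0.001, 0.003, -1.0]]
force: [0.1, -0.3, -1.3]
gripper_width: 0.005
finger_force: 0.0
[0.49534352 0.07952199 0.08595673] [ 0.11133487 -0.2764837  -1.29790786]
```

View pics/near.png

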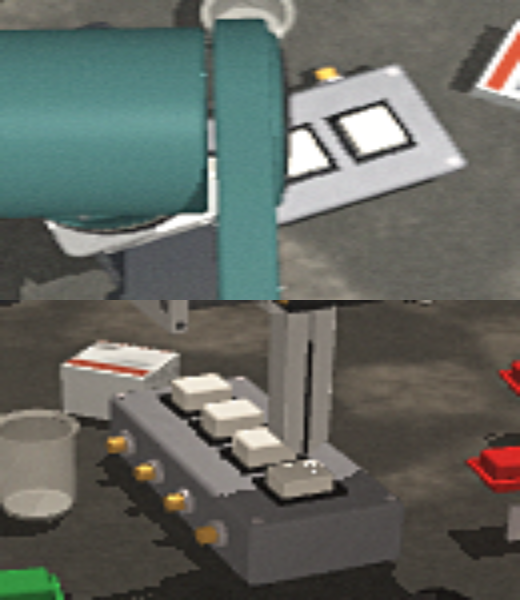

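The side crop shows the shut fingers just above the near, lower key, at crop (300,470). The top view is hidden by the arm. I'll descend slowly for a light tap.

```bash
python3 -m pendant '[[-1,[0,0,0.5],0],[-1,[0,0,0.4],0],[-1,[0,0,0.2],0],[-1,[0,0,0.1],0],[-1,[0,0,0],0],[-1,[0,0,0],0]]'
python3 -m pendant '[[-1,[0,0,0.1],0],[-1,[0,0,0],0],[-1,[0,0,0],0]]'
python3 -m pendant '[[-1,[0,0,0.1],0],[-1,[0,0,0],0],[-1,[0,0,0],0]]'
python3 -m pendant '[[-1,[0,0,0.05],0],[-1,[0,0,0],0],[-1,[0,0,0],0]]'
```

```text
time_s: 4.53
tcp_pos: [0.4942, 0.0794, 0.0723]
orientation: [[-0.432, 0.902, -0.0], [0.902, 0.432, -0.0], [0.0, -0.0, -1.0]]
force: [0.4, 0.2, 0.2]
gripper_width: 0.004
finger_force: 0.0
time_s: 4.78
tcp_pos: [0.4944, 0.0795, 0.0716]
orientation: [[-0.432, 0.902, 0.0], [0.902, 0.432, -0.0], [-0.0, 0.0, -1.0]]
force: [0.1, 0.0, -0.6]
gripper_width: 0.004
finger_force: 0.0
time_s: 5.03
tcp_pos: [0.4944, 0.0795, 0.071]
orientation: [[-0.432, 0.902, 0.0], [0.902, 0.432, -0.0], [-0.0, 0.0, -1.0]]
force: [-1.4, 0.4, 2.8]
gripper_width: 0.007
finger_force: 1.6
time_s: 5.28
tcp_pos: [0.4944, 0.0795, 0.0702]
orientation: [[-0.432, 0.902, 0.0], [0.902, 0.432, -0.0], [-0.0, 0.0, -1.0]]
force: [-1.6, -0.2, 3.1]
gripper_width: 0.005
finger_force: 1.8
```

Contact came at a tip height of 57 mm and it feels hard, about 3 N in under 1 mm, so this is the latched key. I'll press on.

```bash
for i in 1 ; do python3 -m pendant '[[-1,[0,0,0.1],0],[-1,[0,0,0],0],[-1,[0,0,0],0]]'
python3 -m pendant '[[-1,[0,0,0.1],0],[-1,[0,0,0],0],[-1,[0,0,0],0]]'
python3 -m pendant '[[-1,[0,0,0.07],0],[-1,[0,0,0],0],[-1,[0,0,0],0]]'
python3 -m pendant '[[-1,[0,0,0.05],0],[-1,[0,0,0],0],[-1,[0,0,0],0]]'
done | grep -E "tcp|^force"
```

```text
tcp_pos: [0.4944, 0.0795, 0.0692]
force: [-1.1, 0.1, 4.9]
tcp_pos: [0.4944, 0.0795, 0.0683]
force: [-1.2, 0.5, 5.3]
tcp_pos: [0.4944, 0.0795, 0.0676]
force: [-1.8, 0.4, 4.5]
tcp_pos: [0.4944, 0.0794, 0.0672]
force: [-2.5, -0.1, 5.9]
```

```bash
(python3 -m pendant '[[-1,[0,0,0.05],0],[-1,[0,0,0],0],[-1,[0,0,0],0]]'
python3 -m pendant '[[-1,[0,0,-0.1],0],[-1,[0,0,-0.2],0],[-1,[0,0,-0.2],0],[-1,[0,0,0],0],[-1,[0,0,0],0]]'
python3 -m pendant '[[-1,[0,0,-0.5],0],[-1,[0,0,-1],0],[-1,[0,0,-3],0],[-1,[0,0,-3],0],[-1,[0,0,-3],0],[-1,[0,0,-3],0],[-1,[3.5,-2,0],0],[-1,[3.5,-2,0],0],[-1,[3.5,-2,0],0],[-1,[3.5,-2,0],0],[-1,[0,0,0],0],[-1,[0,0,0],0]]'
python3 -m pendant '[[-1,[3.5,-2,0],0],[-1,[3.5,-2,0],0],[-1,[0,0,0],0],[-1,[0,0,0],0],[-1,[0,0,0],0]]')| grep -E "time|tcp|^force"
python3 - <<'E'
from h import *
C=[[.548,-.035],[.529,.0036],[.511,.0405],[.494,.079]]
for n in("top","side"):
    im,P=cloud(n); cv2.imwrite(f"pics/{n}1.png",im); Q=P[(im.min(2)>170)&(P[...,2]>.05)&(P[...,2]<.08)]
    for c in C:
        q=Q[np.hypot(*(Q[:,:2]-c).T)<.014]; print(n,len(q),np.nanmedian(q,0).round(4) if len(q) else 0)
E
```

```text
time_s: 6.53
tcp_pos: [0.4945, 0.0795, 0.0672]
force: [-2.7, -1.3, 7.4]
time_s: 6.95
tcp_pos: [0.4944, 0.0794, 0.0712]
force: [-0.0, 0.0, 2.7]
time_s: 7.95
tcp_pos: [0.3605, 0.172, 0.2068]
force: [0.6, 0.1, 0.3]
time_s: 8.37
tcp_pos: [0.2964, 0.2164, 0.2063]
force: [-0.1, 0.5, -0.6]
top 144 [ 0.5477 -0.035   0.0613]
top 148 [0.529  0.0036 0.0611]
top 150 [0.5107 0.0405 0.0612]
top 154 [0.494  0.0787 0.0612]
side 39 [ 0.5485 -0.03    0.0608]
side 48 [0.5283 0.0069 0.0604]
side 46 [0.5105 0.0432 0.0606]
side 57 [0.4942 0.0816 0.0605]
```

All four keys are now level at about 61 mm in both cameras, and the arm is clear.

```bash
python3 -c "
from station import ticket
print(ticket.hand_in())"
```

```text
the job is handed in; nothing more can be done
None
```

The latched key, at the +y end of the row near the mouse, was pressed until it unlatched and now stands level with the other three at about 61 mm in both cameras; I touched nothing else and handed the job in, but no verdict came back.

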